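# Clamp the loose gear wheel on the repair bench

### The job

Two identical screw clamps stand on the repair bench; the round toothed ivory gear wheel lies loose in one of them. Take the T-handle on top of that clamp by its crossbar and turn it clockwise, seen from above, until the foot has come down on the gear and rising resistance shows that the gear is firmly clamped, then let go. Do not keep forcing it after that, as the plastic hub would crack, and leave the handle of the other clamp, with the grey rectangular cover, as it is.

Things in the scene. Friction and masses are not known exactly. Their poses are not given: they have to be found in the camera images.
- gear: Ivory plastic gear wheel, 75 mm across the teeth, 16 mm thick, its raised 28 mm wide hub 24 mm high; about 80 g. It lies flat and loose on the 14 mm thick base plate (130 x 100 mm) of a clamp fixed to the table, under the screw. Origin: centre of its underside; z up.
- gear_screw: Steel T-handle on top of the gear's clamp: level round crossbar 12 mm thick, 80 mm long, 16 mm balls at its ends, on an upright 10 mm stem. Origin: middle of the crossbar, on the screw axis, 170 mm above the table; x along the crossbar, z up. The clamp's 34 mm wide arm lies 46 mm lower. It turns without rising or sinking, drags with up to 0.3 N m and stays where left.
- gear_foot: Sprung round steel foot, 22 mm wide, below the screw; origin: centre of its underside; moves only up and down, 6 mm down per rad of handle turned clockwise from above (yaw falling). At the start 0.2 to 0.5 rad are left until it touches the hub; from there each further rad adds about 45 N of clamping force and 0.27 N m of torque: 0.3 to 0.7 rad past touch is firm, 1 rad is too much.
- other_bar_end (a point): Centre of the ball at one end of the crossbar of the other, identical clamp's T-handle, 40 mm from its screw axis and 170 mm above the table. That clamp holds the grey rectangular plastic cover (64 x 84 x 24 mm) and is to be left alone.
There are look-alikes about, which are no part of the job. What is shaped like the part that bears gear_screw but green is not meant. What is shaped like the gear but red is not meant.

How it is judged:
By the outcome, as a careful person would: the job done as asked, in the order asked, and still so for the second after the job is handed in, with the robot touching nothing.
It also fails if it takes over 40 s, if anything falls off the work surface, if the arm or the gripper's body presses on something with over 40 N, if the wrist force passes 120 N, or if a joint passes its speed limit or range.

### The arm

A 7-joint arm with a two-finger parallel gripper is mounted at the origin on the work surface. World frame = base frame: x ahead of the robot, y to its left, z up, the work surface at z = 0. Lengths are in m, angles in rad, forces in N, time in s.
With the tool pointing down it reaches from about 0.4 to 0.85 m from the base axis. Payload 10.4 kg.
Tool frame: the origin (TCP) lies at the very end of the fingers, on their centre line; the grasp point (between the pads) lies 19 mm behind it; z points along the fingers, y is the line along which they close (so a half turn about z gives the same grasp; the last joint's range is limited). The gripper opens to 87 mm and grips with 3 to 60 N. Pads are 19 mm wide; open, the fingers measure 117 mm over their backs; the gripper's body (75 mm by 190 mm) begins 51 mm behind the grasp point.
Start: joints at [-1.163, 0.332, -0.065, 1.46, 0.022, 1.35, -0.088], TCP at [0.261, 0.568, 0.223] pointing down, gripper open.
Joint ranges: [-2.6, 2.6], [-0.5, 2.12], [-1.47, 1.34], [0.16, 2.42], [-1.27, 4.41], [0.06, 2.06], [-2.6, 2.6]. Speed limits (rad/s): [2.22, 2.22, 2.79, 2.79, 3.14, 3.14, 3.14].

### API

Orientations are given as a unit quaternion [w, x, y, z].
In Python, from cell import * gives the robot as it stands. The module is installed in compiled form; this text tells all that it offers.
- The arm moves only by the tool move_arm, never from a script. Its argument "plan" is a list of rows, each a list of 2 entries, a list of its own where there are three numbers: the shift along the world's x, y, z normalised to -1 to 1, where 1 is 10 cm, then the turn, a rotation vector about the world's x, y, z normalised to -1 to 1, where 1 is 180 degrees. A call has 1 to 10 rows; each row is the pose to reach, as a shift and turn from the pose commanded when the call began, turning the shorter way round; what a row does not reach only later rows make up. A row lasts 1/12 s, in which the tool goes at most 41.7 mm and 7.16 degrees, less where a joint would pass 70% of its speed; a pose out of reach is approached as far as the arm can. A call with a number of a shift or a turn outside -1 to 1 is refused whole. A call with a gripper value outside its range is refused whole. "grip" is the gripper's target within -1 to 1 (fully open at 1, half-way at 0, shut at -1), set as the call begins (left out, the last holds). The fingers move at their own pace and stop on an object; "squeeze" is the grip in N (left out, the last holds). Time passes only in rows, so rows that repeat a pose let the fingers close. It gives the time, the measured TCP pose, the force, the opening and the grip force at its end, in the units of the state.
- get_state(): the state, without advancing time (a new reading comes with each control period).
- capture(name): name is "side" or "top" or "wrist"; returns the picture (400x640x3 uint8, red, green, blue); there is no depth.
- calibration(name): a dict with "fovy" (degrees; the focal length in pixels is half the picture's height over the tangent of half this angle, whatever the lens; pixels are square), "cx", "cy" (the principal point, pixels), "world_from_camera" (4x4, takes a point from camera to world coordinates); the wrist camera has in their place "T_tool_cam" (4x4, takes a point from camera to tool coordinates, whose origin is the TCP and whose axes are the flange's). Camera axes: x right, y up, looking along -z (the intrinsics and any distortion apply to the point x, -y, -z); pixel columns grow to the right and rows downward; lengths in m; the calibration is good to about 2 mm. A picture is of the moment at which its call begins: read the wrist's pose just before it. calibration takes no time and is no camera call.
- job_done(): hands the job in; it is judged then, once.
Trained networks look in the newest picture that a camera, given by its name, has taken for a name from the list of things; names that differ only in an ending like _2 or _b are one class to them, and where a whole thing is asked for, a point or a joint stands for the part that bears it (a point fixed in the world has none). Each returns a list of dicts, best first, with "p" (0 to 1); they miss things now and then, are a little off and sometimes report something else, mostly with a low value. They report only what shows in the picture. A call takes as long as a camera call. They do not tell look-alikes from the thing itself.
- look_for(camera, query): "box" ([left, top, right, bottom] in pixels, round what is visible of it).
- place_of(camera, query): "point" ([column, row] in pixels: a listed point, or the origin of a listed thing).
The state is a dict: "clock": time; "joints": joint angles; "dq": joint speeds; "joint_torque": joint torques, N m; "tcp_pos": TCP position; "tcp_rot": TCP orientation; "ft_force": force on the tool from outside, world axes, zero at the start; "moment": the same for the moment, N m; "width": finger opening in m; "grasp_force": force on a finger pad.
Only numpy, scipy, OpenCV 4.12 (cv2) and the standard library are available. Lean on these libraries where they do the work, as an engineer would, in place of code of your own. Each camera call takes 0.05 s, during which the arm holds its last target. There are 200 camera calls.

## Working session

There is one attempt and no reset: what is moved stays moved. The work goes in short steps, Python scripts to look and compute and a tool call to move; the robot and the scene stay as the last step left them, time stands still between calls to the robot, and variables do not carry over. Pictures are saved under pics/ and viewed, at most 10 in all, crops included, and the job is handed in when it is done.

Besides the shell and the picture viewer there is one more tool, called after "Request:" by a JSON object that holds its "method" and its "body". move_arm: Moves the arm, as the interface text tells. Scaled input: -1 to 1 covers 10 cm each way for a shift and 180 degrees each way for a turn. Its arguments: {"type":"object","properties":{"plan":{"type":"array"},"grip":{"type":"number"},"squeeze":{"type":"number"}},"required":["plan"]}

```bash
mkdir -p pics
cat > h.py <<'E'
from cell import *
import numpy as np, cv2
def ray(cam,px):
    c=calibration(cam); 
    f=200/np.tan(np.radians(c['fovy'])/2)
    d=np.array([(px[0]-c['cx'])/f,-(px[1]-c['cy'])/f,-1])
    T=np.array(c['world_from_camera']); return T[:3,3],T[:3,:3]@d
def atz(cam,px,z):
    o,d=ray(cam,px); return o+d*(z-o[2])/d[2]
def save(n,im): cv2.imwrite('pics/'+n+'.png',im[:,:,::-1])
E
python3 - <<'E'
from h import *
for c in ['top','side']:
    im=capture(c); save(c+'0',im)
    print(c,{k:np.round(v,3).tolist() for k,v in calibration(c).items() if not isinstance(v,str)})
    for q,z in [('gear',0.014),('gear_screw',.17),('gear_foot',.05),('other_bar_end',.17)]:
        for r in place_of(c,q)[:4]: print(c,q,round(r['p'],2),np.round(r['point'],1),np.round(atz(c,r['point'],z),3))
s=get_state(); print(s)
E
```

```text
top {'fovy': 55.782, 'cx': 315.247, 'cy': 202.855, 'world_from_camera': [[-0.004, 0.998, -0.068, 0.375], [-1.0, -0.003, 0.021, -0.058], [0.021, 0.068, 0.997, 0.97], [0.0, 0.0, 0.0, 1.0]]}
top gear 0.8 [384.4 156.3] [ 0.559 -0.256  0.014]
top gear 0.75 [435.3 160.4] [ 0.548 -0.388  0.014]
top gear 0.17 [160.9 137.2] [0.608 0.314 0.014]
top gear_screw 0.81 [466.  292.3] [ 0.239 -0.392  0.17 ]
top gear_screw 0.72 [386.1 239.6] [ 0.351 -0.225  0.17 ]
top gear_screw 0.48 [393.5 143.3] [ 0.557 -0.244  0.17 ]
top gear_foot 0.38 [442.2 280.2] [ 0.248 -0.384  0.05 ]
top other_bar_end 0.67 [159.1 138.9] [0.567 0.257 0.17 ]
side {'fovy': 54.994, 'cx': 322.249, 'cy': 196.642, 'world_from_camera': [[-0.999, 0.023, -0.022, 0.42], [-0.031, -0.519, 0.854, 0.671], [0.009, 0.854, 0.52, 0.559], [0.0, 0.0, 0.0, 1.0]]}
side gear 0.62 [280.7 191.7] [ 0.559 -0.247  0.014]
side gear 0.61 [287.  174.3] [ 0.553 -0.35   0.014]
side gear_screw 0.63 [281.2 140.1] [ 0.55  -0.243  0.17 ]
side gear_screw 0.62 [359.1 142.8] [ 0.351 -0.236  0.17 ]
side gear_screw 0.59 [389.9 124.3] [ 0.257 -0.372  0.17 ]
side gear_fo
[... 220 characters left out ...]
ock': 0.5, 'joints': array([-1.16262   ,  0.33222423, -0.06471753,  1.46013287,  0.02157892,
        1.34986   , -0.08849813]), 'dq': array([-0.00155821, -0.00032036, -0.00161271,  0.00084076,  0.00061866,
        0.00174381, -0.00115203]), 'joint_torque': array([-1.01472222e-04, -6.22560239e+01,  2.50078080e-02, -3.89846599e+01,
       -6.10004808e-02,  3.23921896e-02,  6.40388043e-05]), 'tcp_pos': array([0.26095995, 0.5679334 , 0.22254471]), 'tcp_rot': array([-1.51270311e-05,  2.13717967e-01,  9.76895403e-01,  3.77695747e-05]), 'ft_force': array([ 0.39436675, -0.69154514,  0.18990751]), 'moment': array([0.00998762, 0.00623923, 0.04131637]), 'grasp_force': 0.0, 'width': 0.08690593693212412}
```

View pics/top0.png

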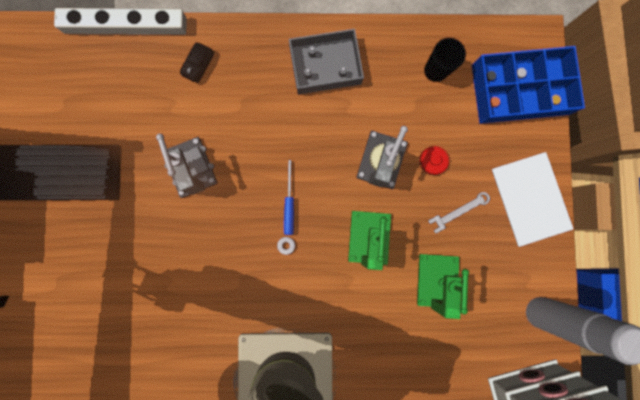

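View pics/side0.png

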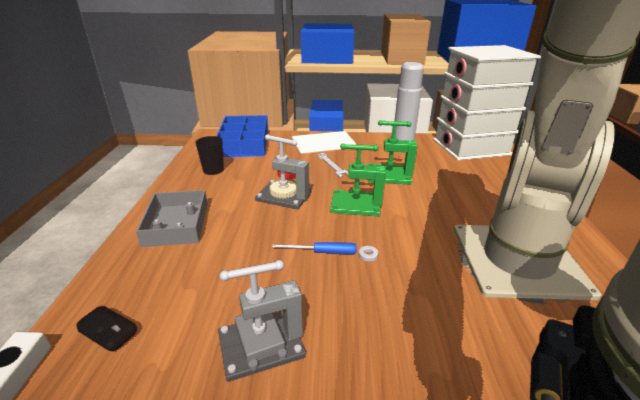

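The candidates in the top view are four clamps: grey with the ivory gear (384,156), grey with the grey cover (190,167), and two green look-alikes (370,240) and (440,285). The grey one at (384,156) fits, because the ivory gear lies in it; the red gear at (434,160) is loose outside. I'll confirm this with a crop and measure the bar's direction.

Run:
```python
from h import *
a=cv2.resize(capture('top')[100:200,345:455],None,fx=5,fy=5,interpolation=cv2.INTER_CUBIC)
b=cv2.resize(capture('side')[120:220,240:330],None,fx=2.7,fy=5*1.0,interpolation=cv2.INTER_CUBIC)
save('crop1',np.hstack([a,b]))
print(list(calibration('top')))
for c,q in [('top',[(403,128),(388,157)]),('side',[(268,138),(296,143)])]:
    p=[atz(c,x,.17) for x in q]; d=p[0]-p[1]; print(c,np.round(p,3),np.linalg.norm(d),np.degrees(np.arctan2(d[1],d[0])))
```

```text
['fovy', 'cx', 'cy', 'world_from_camera']
top [[ 0.591 -0.265  0.17 ]
 [ 0.527 -0.232  0.17 ]] 0.07173846445503655 -27.997688359081625
side [[ 0.586 -0.255  0.17 ]
 [ 0.511 -0.227  0.17 ]] 0.08055960638160117 -20.77167523145614
```

View pics/crop1.png

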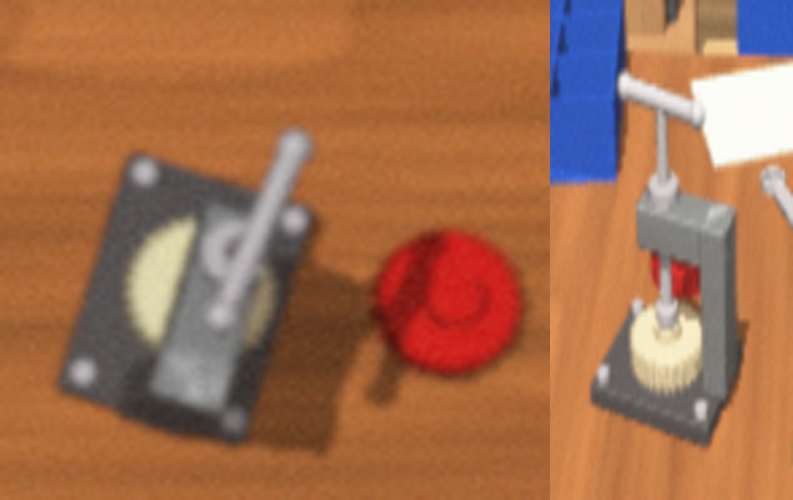

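The crop confirms it: the grey clamp with the ivory gear, with bar ends at about (403.6,129.4) and (388.4,163) in the top view. That gives a yaw of about -24°, which the tool already suits, and a bar centre of about (0.551, -0.246). I'll lift and travel there.

Request:
{"method": "move_arm", "body": {"plan": [[[0, 0, 0.9], [0, 0, 0]], [[0, 0, 0.9], [0, 0, 0]], [[0.3, -0.9, 0.9], [0, 0, 0]], [[0.3, -0.9, 0.9], [0, 0, 0]], [[0.3, -0.9, 0.9], [0, 0, 0]]]}}

```text
clock: 1.02
tcp_pos: [0.2946, 0.4737, 0.3145]
tcp_rot: [0.001, 0.216, 0.976, 0.001]
ft_force: [0.4, -0.7, -1.0]
width: 0.0869
grasp_force: 0.0
```

Request:
{"method": "move_arm", "body": {"plan": [[[0.17, -0.5, 0], [0, 0, 0]], [[0.33, -1, 0], [0, 0, 0]], [[0.33, -1, 0], [0, 0, 0]]]}}

```text
clock: 1.27
tcp_pos: [0.326, 0.3737, 0.313]
tcp_rot: [0.0, 0.216, 0.976, 0.0]
ft_force: [0.5, -0.2, 0.9]
width: 0.0868
grasp_force: 0.0
```

Request:
{"method": "move_arm", "body": {"plan": [[[0.17, -0.5, 0], [0, 0, 0]], [[0.33, -1, 0], [0, 0, 0]], [[0.33, -1, 0], [0, 0, 0]]]}}

```text
clock: 1.52
tcp_pos: [0.3586, 0.2735, 0.3129]
tcp_rot: [0.0, 0.216, 0.976, 0.0]
ft_force: [0.6, 0.4, 0.6]
width: 0.087
grasp_force: 0.0
```

Request:
{"method": "move_arm", "body": {"plan": [[[0.17, -0.5, 0], [0, 0, 0]], [[0.33, -1, 0], [0, 0, 0]], [[0.33, -1, 0], [0, 0, 0]]]}}

```text
clock: 1.77
tcp_pos: [0.3912, 0.1733, 0.3129]
tcp_rot: [0.0, 0.216, 0.976, 0.0]
ft_force: [0.8, -0.5, 0.5]
width: 0.0871
grasp_force: 0.0
```

Request:
{"method": "move_arm", "body": {"plan": [[[0.17, -0.5, 0], [0, 0, 0]], [[0.33, -1, 0], [0, 0, 0]], [[0.33, -1, 0], [0, 0, 0]]]}}

```text
clock: 2.02
tcp_pos: [0.4238, 0.0732, 0.3129]
tcp_rot: [0.0, 0.216, 0.976, 0.0]
ft_force: [0.2, 0.3, -0.4]
width: 0.0871
grasp_force: 0.0
```

Request:
{"method": "move_arm", "body": {"plan": [[[0.17, -0.5, 0], [0, 0, 0]], [[0.33, -1, 0], [0, 0, 0]], [[0.33, -1, 0], [0, 0, 0]]]}}

```text
clock: 2.27
tcp_pos: [0.4565, -0.027, 0.313]
tcp_rot: [0.001, 0.216, 0.976, -0.0]
ft_force: [0.1, -0.7, 0.0]
width: 0.0868
grasp_force: 0.0
```

Request:
{"method": "move_arm", "body": {"plan": [[[0.17, -0.5, 0], [0, 0, 0]], [[0.33, -1, 0], [0, 0, 0]], [[0.33, -1, 0], [0, 0, 0]]]}}

```text
clock: 2.52
tcp_pos: [0.4891, -0.1269, 0.313]
tcp_rot: [0.001, 0.216, 0.976, -0.0]
ft_force: [0.5, 0.6, 0.5]
width: 0.0869
grasp_force: 0.0
```

Run:
```python
from h import *
s=get_state(); print(s['clock'],s['tcp_pos'],s['tcp_rot'],s['joints'])
```

```text
2.5167 [ 0.48907442 -0.12694674  0.31301284] [ 7.88288384e-04  2.15650340e-01  9.76470242e-01 -4.18282812e-04] [-5.21036871e-01  2.76688218e-03  6.95384761e-01  1.65437945e+00
 -8.72421189e-04  1.48354965e+00  1.31050056e+00]
```

Request:
{"method": "move_arm", "body": {"plan": [[[0.2, -0.4, 0], [0, 0, 0]], [[0.4, -0.8, 0], [0, 0, 0]]]}}

```text
clock: 2.68
tcp_pos: [0.5268, -0.1976, 0.3132]
tcp_rot: [0.001, 0.213, 0.977, 0.001]
ft_force: [0.5, 0.3, 0.1]
width: 0.0867
grasp_force: 0.0
```

Request:
{"method": "move_arm", "body": {"plan": [[[0.22, -0.39, -0.3], [0, 0, 0]], [[0.22, -0.39, -0.5], [0, 0, 0]], [[0.22, -0.39, -0.5], [0, 0, 0]]]}}

```text
clock: 2.93
tcp_pos: [0.5466, -0.2378, 0.2574]
tcp_rot: [-0.003, 0.216, 0.976, -0.001]
ft_force: [-1.2, -0.2, -0.9]
width: 0.0872
grasp_force: 0.0
```

```bash
cat >> h.py <<'E'
from scipy.spatial.transform import Rotation as Ro
def wz(s,px,z):
    c=calibration('wrist'); T=np.array(c['T_tool_cam']); W=np.eye(4); q=s['tcp_rot']
    W[:3,:3]=Ro.from_quat([q[1],q[2],q[3],q[0]]).as_matrix(); W[:3,3]=s['tcp_pos']; M=W@T
    f=200/np.tan(np.radians(c['fovy'])/2)
    d=M[:3,:3]@np.array([(px[0]-c['cx'])/f,-(px[1]-c['cy'])/f,-1]); o=M[:3,3]
    return o+d*(z-o[2])/d[2]
E
python3 - <<'E'
from h import *
s=get_state(); im=capture('wrist'); save('w1',im)
print(s['tcp_pos'],s['joints'])
print(calibration('wrist'))
for q in ['gear_screw','other_bar_end']:
    for r in place_of('wrist',q)[:3]: print(q,round(r['p'],2),r['point'],wz(s,r['point'],.17))
E
```

```text
[ 0.54656087 -0.2378097   0.25737109] [-0.30229433  0.31401152  0.80258959  1.51888556 -0.22301009  1.41107018
  1.64877305]
{'fovy': 61.169745995794656, 'cx': 324.93756769295936, 'cy': 203.4337210684469, 'T_tool_cam': array([[ 3.96446595e-05,  9.57436785e-01,  2.88643032e-01,
         7.88718192e-02],
       [ 9.99999589e-01, -2.99433251e-04,  8.55879888e-04,
        -4.88682392e-04],
       [ 9.05880210e-04,  2.88642880e-01, -9.57436404e-01,
        -1.63117019e-01],
       [ 0.00000000e+00,  0.00000000e+00,  0.00000000e+00,
         1.00000000e+00]])}
gear_screw 0.96 [316.6, 218.8] [ 0.5512367 -0.2483184  0.17     ]
```

View pics/w1.png

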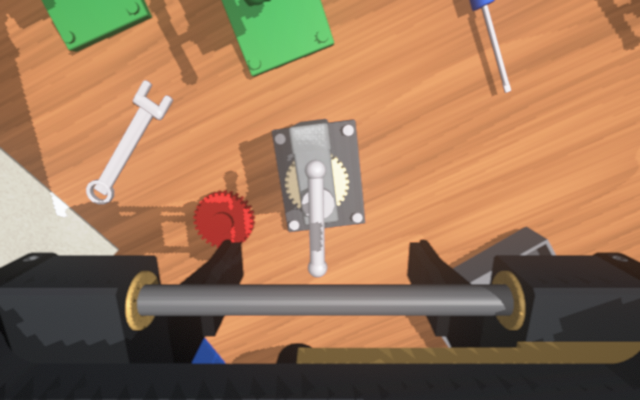

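The wrist view shows the crossbar upright in the picture, with ends at (316,169) and (317,269), centred between the fingers. It is aligned with the pads, and its centre is at about (0.551, -0.248). I'll descend.

Request:
{"method": "move_arm", "body": {"plan": [[[0, -0.07, 0], [0, 0, 0]], [[0, -0.07, -0.3], [0, 0, 0]], [[0, -0.07, -0.6], [0, 0, 0]], [[0, -0.07, -0.8], [0, 0, 0]], [[0, -0.07, -0.8], [0, 0, 0]], [[0, -0.07, -0.8], [0, 0, 0]]]}}

```text
clock: 3.58
tcp_pos: [0.5485, -0.2422, 0.1838]
tcp_rot: [0.0, 0.213, 0.977, 0.0]
ft_force: [0.0, -0.6, 0.9]
width: 0.0871
grasp_force: 0.0
```

Run:
```python
from h import *
s=get_state(); capture('wrist')
print(s['tcp_pos'],s['tcp_rot'],s['joints'],s['moment'],s['ft_force'])
for r in place_of('wrist','gear_screw')[:2]: print(r['p'],r['point'],wz(s,r['point'],.17))
```

```text
[ 0.54850299 -0.24217846  0.18377966] [3.14701978e-04 2.13256589e-01 9.76996123e-01 3.21531465e-04] [-0.27714946  0.3664821   0.78051471  1.62035757 -0.26839701  1.26514235
  1.6924878 ] [-0.01360082 -0.03114442  0.00401058] [ 0.0382365  -0.55099098  0.86802063]
0.88 [318.2, 256.4] [ 0.55224259 -0.24883554  0.17      ]
```

Request:
{"method": "move_arm", "body": {"plan": [[[0.03, -0.065, 0], [0, 0, 0]], [[0.03, -0.065, -0.2], [0, 0, 0]], [[0.03, -0.065, -0.32], [0, 0, 0]], [[0.03, -0.065, -0.32], [0, 0, 0]], [[0.03, -0.065, -0.32], [0, 0, 0]]]}}

```text
clock: 4.1
tcp_pos: [0.5511, -0.2492, 0.1506]
tcp_rot: [-0.0, 0.214, 0.977, 0.0]
ft_force: [-0.3, -0.4, 2.0]
width: 0.0871
grasp_force: 0.0
```

Request:
{"method": "move_arm", "body": {"plan": [[[0, 0, 0], [0, 0, 0]], [[0, 0, 0], [0, 0, 0]], [[0, 0, 0], [0, 0, 0]], [[0, 0, 0], [0, 0, 0]], [[0, 0, 0], [0, 0, 0]], [[0, 0, 0], [0, 0, 0]], [[0, 0, 0], [0, 0, 0]], [[0, 0, 0], [0, 0, 0]], [[0, 0, 0], [0, 0, 0]], [[0, 0, 0], [0, 0, 0]]], "grip": -1, "squeeze": 50}}

```text
clock: 4.93
tcp_pos: [0.5513, -0.2491, 0.1506]
tcp_rot: [-0.0, 0.214, 0.977, 0.0]
ft_force: [-0.3, -0.2, -0.6]
width: 0.0287
grasp_force: 0.0
```

```bash
cat > st.py <<'E'
from h import *
s=get_state(); q=s['tcp_rot']; R=Ro.from_quat([q[1],q[2],q[3],q[0]]).as_matrix()
print(round(s['clock'],2),s['tcp_pos'].round(4),'yaw x',np.arctan2(R[1,0],R[0,0]).round(4),'j',s['joints'].round(2),'F',s['ft_force'].round(1),'M',s['moment'].round(3),s['width'],s['grasp_force'])
E
python3 st.py
```

```text
4.93 [ 0.5513 -0.2491  0.1506] yaw x 2.7108 j [-0.25  0.41  0.77  1.64 -0.3   1.21  1.72] F [-0.3 -0.2 -0.6] M [-0.019  0.002  0.017] 0.028705468062424497 0.0
```

Request:
{"method": "move_arm", "body": {"plan": [[[0, 0, 0], [0, 0, 0]], [[0, 0, 0], [0, 0, 0]], [[0, 0, 0], [0, 0, 0]], [[0, 0, 0], [0, 0, 0]], [[0, 0, 0], [0, 0, 0]], [[0, 0, 0], [0, 0, 0]], [[0, 0, 0], [0, 0, 0]]]}}

```text
clock: 5.52
tcp_pos: [0.5516, -0.2483, 0.1505]
tcp_rot: [0.0, 0.213, 0.977, 0.0]
ft_force: [2.8, 4.9, 0.0]
width: 0.0106
grasp_force: 49.9
```

```bash
python3 st.py
```

```text
5.52 [ 0.5516 -0.2483  0.1505] yaw x 2.7116 j [-0.25  0.41  0.77  1.64 -0.3   1.21  1.72] F [2.8 4.9 0. ] M [ 1.119 -0.356  0.052] 0.010607298646673653 49.92825027555227
```

Gripped. Now I'll turn clockwise in steps, watching the moment about z.

Request:
{"method": "move_arm", "body": {"plan": [[[0, 0, 0], [0, 0, -0.025]], [[0, 0, 0], [0, 0, -0.05]], [[0, 0, 0], [0, 0, -0.05]], [[0, 0, 0], [0, 0, -0.05]]]}}

```text
clock: 5.85
tcp_pos: [0.5516, -0.2483, 0.1505]
tcp_rot: [-0.0, 0.289, 0.957, 0.0]
ft_force: [2.4, 5.5, 0.4]
width: 0.0108
grasp_force: 50.0
```

```bash
python3 st.py
```

```text
5.85 [ 0.5516 -0.2483  0.1505] yaw x 2.5553 j [-0.27  0.42  0.8   1.65 -0.32  1.21  1.58] F [2.4 5.5 0.4] M [ 1.059 -0.465  0.081] 0.010774105015150472 50.010072737932205
```

Request:
{"method": "move_arm", "body": {"plan": [[[0, 0, 0], [0, 0, -0.025]], [[0, 0, 0], [0, 0, -0.05]], [[0, 0, 0], [0, 0, -0.05]], [[0, 0, 0], [0, 0, -0.05]]]}}

```text
clock: 6.18
tcp_pos: [0.5517, -0.2483, 0.1505]
tcp_rot: [-0.0, 0.363, 0.932, 0.0]
ft_force: [3.1, 5.0, 0.4]
width: 0.0105
grasp_force: 50.0
```

```bash
python3 st.py
```

```text
6.18 [ 0.5517 -0.2483  0.1505] yaw x 2.3988 j [-0.29  0.43  0.83  1.65 -0.33  1.21  1.43] F [3.1 5.  0.4] M [ 1.126 -0.505  0.137] 0.010529183888695651 50.019323229789734
```

Request:
{"method": "move_arm", "body": {"plan": [[[0, 0, 0], [0, 0, -0.03]], [[0, 0, 0], [0, 0, -0.03]], [[0, 0, 0], [0, 0, -0.03]]]}}

```text
clock: 6.43
tcp_pos: [0.5517, -0.2482, 0.1505]
tcp_rot: [-0.0, 0.406, 0.914, 0.0]
ft_force: [1.9, 5.8, 0.9]
width: 0.0104
grasp_force: 50.0
```

```bash
python3 st.py
```

```text
6.43 [ 0.5517 -0.2482  0.1505] yaw x 2.3048 j [-0.31  0.44  0.85  1.65 -0.34  1.22  1.35] F [1.9 5.8 0.9] M [ 1.138 -0.436  0.103] 0.0104295474496188 50.03139607608318
```

Request:
{"method": "move_arm", "body": {"plan": [[[0, 0, 0], [0, 0, -0.03]], [[0, 0, 0], [0, 0, -0.03]], [[0, 0, 0], [0, 0, -0.03]]]}}

```text
clock: 6.68
tcp_pos: [0.5517, -0.2482, 0.1505]
tcp_rot: [-0.0, 0.449, 0.894, 0.0]
ft_force: [2.0, 5.4, -0.6]
width: 0.0106
grasp_force: 50.1
```

```bash
python3 st.py
```

```text
6.68 [ 0.5517 -0.2482  0.1505] yaw x 2.2107 j [-0.32  0.44  0.87  1.65 -0.36  1.22  1.26] F [ 2.   5.4 -0.6] M [ 1.076 -0.535  0.137] 0.010618214260470321 50.06640862673521
```

Request:
{"method": "move_arm", "body": {"plan": [[[0, 0, 0], [0, 0, -0.03]], [[0, 0, 0], [0, 0, -0.03]], [[0, 0, 0], [0, 0, -0.03]]]}}

```text
clock: 6.93
tcp_pos: [0.5517, -0.2482, 0.1505]
tcp_rot: [-0.0, 0.49, 0.872, 0.0]
ft_force: [2.5, 5.0, -0.1]
width: 0.01
grasp_force: 50.1
```

```bash
python3 st.py
python3 - <<'E'
from h import *
s=get_state(); im=capture('wrist'); b=capture('side')
save('w2',np.hstack([cv2.resize(im,(480,300)),cv2.resize(b[110:220,235:335],(300,300),interpolation=cv2.INTER_CUBIC)]))
E
```

```text
6.93 [ 0.5517 -0.2482  0.1505] yaw x 2.1168 j [-0.33  0.45  0.89  1.65 -0.37  1.22  1.18] F [ 2.5  5.  -0.1] M [ 1.12  -0.484  0.231] 0.00999852171140499 50.10047525167465
```

View pics/w2.png

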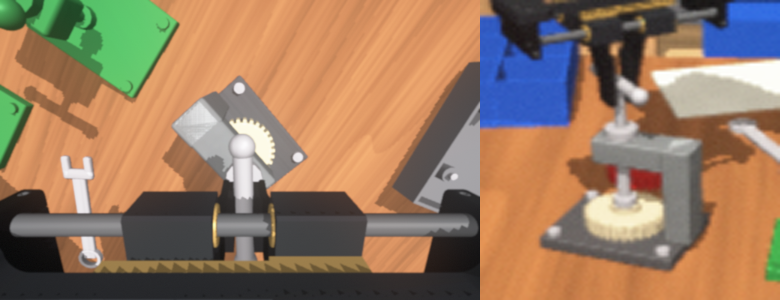

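The bar at (241,146) in this view is still in line with the pads, so it follows the gripper, and the foot is at the hub. The moment is starting to rise. The turn so far is 0.595 rad.

Request:
{"method": "move_arm", "body": {"plan": [[[0, 0, 0], [0, 0, -0.03]], [[0, 0, 0], [0, 0, -0.03]], [[0, 0, 0], [0, 0, -0.03]]]}}

```text
clock: 7.28
tcp_pos: [0.5518, -0.2483, 0.1505]
tcp_rot: [-0.0, 0.531, 0.848, 0.0]
ft_force: [3.4, 5.7, 0.1]
width: 0.0107
grasp_force: 50.1
```

```bash
python3 st.py
```

```text
7.28 [ 0.5518 -0.2483  0.1505] yaw x 2.0226 j [-0.35  0.46  0.91  1.65 -0.38  1.22  1.09] F [3.4 5.7 0.1] M [ 1.091 -0.52   0.248] 0.010715241215819842 50.148949697613716
```

Request:
{"method": "move_arm", "body": {"plan": [[[0, 0, 0], [0, 0, -0.03]], [[0, 0, 0], [0, 0, -0.03]], [[0, 0, 0], [0, 0, -0.03]]]}}

```text
clock: 7.53
tcp_pos: [0.5518, -0.2482, 0.1505]
tcp_rot: [-0.0, 0.57, 0.822, 0.0]
ft_force: [2.6, 5.3, -0.1]
width: 0.0105
grasp_force: 50.2
```

```bash
python3 st.py
```

```text
7.53 [ 0.5518 -0.2482  0.1505] yaw x 1.9285 j [-0.36  0.46  0.93  1.65 -0.39  1.23  1.01] F [ 2.6  5.3 -0.1] M [ 1.101 -0.507  0.267] 0.010518095616721651 50.19783262163401
```

Request:
{"method": "move_arm", "body": {"plan": [[[0, 0, 0], [0, 0, -0.02]], [[0, 0, 0], [0, 0, -0.02]], [[0, 0, 0], [0, 0, -0.02]]]}}

```text
clock: 7.78
tcp_pos: [0.5518, -0.2482, 0.1506]
tcp_rot: [-0.0, 0.595, 0.803, 0.0]
ft_force: [2.6, 4.6, 0.6]
width: 0.0105
grasp_force: 50.3
```

```bash
python3 st.py
python3 - <<'E'
from h import *
m=[]
for i in range(4): capture('wrist'); m.append(get_state()['moment'][2])
print(m)
E
```

```text
7.78 [ 0.5518 -0.2482  0.1506] yaw x 1.8658 j [-0.37  0.47  0.94  1.65 -0.4   1.23  0.95] F [2.6 4.6 0.6] M [ 1.022 -0.562  0.307] 0.010450281378226765 50.288719944655895
[np.float64(0.30204632243633206), np.float64(0.32327106389757776), np.float64(0.3306452000411628), np.float64(0.2696832996965285)]
```

I've turned 0.846 rad, so it is 0.35–0.65 rad past touch (the moment suggests about 0.6). The torque rose by about 0.19 N m, so the gear is firmly clamped. I'll let go and rise.

Request:
{"method": "move_arm", "body": {"plan": [[[0, 0, 0], [0, 0, 0]], [[0, 0, 0], [0, 0, 0]], [[0, 0, 0], [0, 0, 0]], [[0, 0, 0], [0, 0, 0]], [[0, 0, 0], [0, 0, 0]], [[0, 0, 0], [0, 0, 0]], [[0, 0, 0], [0, 0, 0]], [[0, 0, 0], [0, 0, 0]]], "grip": 0.6}}

```text
clock: 8.65
tcp_pos: [0.5512, -0.2492, 0.1506]
tcp_rot: [0.0, 0.597, 0.802, -0.0]
ft_force: [-0.3, -0.2, -0.2]
width: 0.056
grasp_force: 0.0
```

Request:
{"method": "move_arm", "body": {"plan": [[[0, 0, 0.1], [0, 0, 0]], [[0, 0, 0.4], [0, 0, 0]], [[0, 0, 0.7], [0, 0, 0]], [[0, 0, 1], [0, 0, 0]], [[0, 0, 1], [0, 0, 0]], [[0, 0, 1], [0, 0, 0]]]}}

```text
clock: 9.15
tcp_pos: [0.5519, -0.2497, 0.2528]
tcp_rot: [0.002, 0.597, 0.802, 0.001]
ft_force: [-0.5, -0.4, -0.1]
width: 0.0693
grasp_force: 0.0
```

```bash
python3 st.py
python3 - <<'E'
from h import *
s=get_state(); im=capture('wrist'); b=capture('side')
save('w3',np.hstack([cv2.resize(im,(480,300)),cv2.resize(b[110:220,235:335],(300,300),interpolation=cv2.INTER_CUBIC)]))
E
```

```text
9.15 [ 0.5519 -0.2497  0.2528] yaw x 1.8625 j [-0.4   0.39  0.99  1.51 -0.33  1.41  0.9 ] F [-0.5 -0.4 -0.1] M [-0.076  0.085 -0.011] 0.06934441719875034 0.0
```

View pics/w3.png

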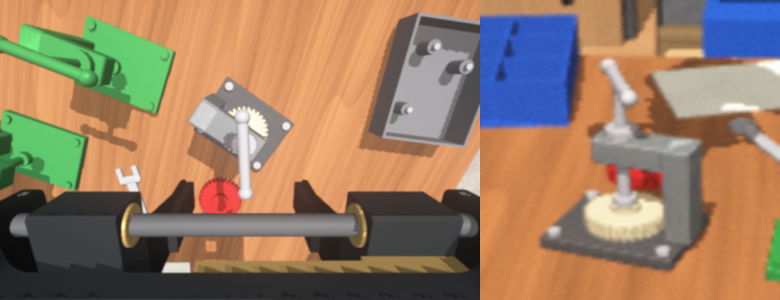

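The bar, with ends at (242,117) and (245,193), has stayed at the turned angle to within about 2°. The foot sits on the hub and the gripper is clear.

```bash
python3 -c "
from cell import *
print(job_done())"
```

```text
the job is handed in; nothing more can be done
None
```

I turned the T-handle on the ivory gear's clamp about 0.85 rad clockwise, until the moment at the wrist had risen by about 0.19 N m, which puts it 0.35–0.65 rad past touch and firmly clamped. I then let go, left the other clamp untouched and handed the job in at about 9 s on the robot's clock; no verdict was returned.

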